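# Put the drained scraper bars away by length

### The arm

A 6-joint arm with a two-finger parallel gripper is mounted at the origin on a cart in front of the work surface, level with it; the furniture and walls round the work are solid. World frame = base frame: x ahead of the robot, y to its left, z up, the work surface at z = 0. Lengths are in mm, angles in degrees, forces in N, time in s.
With the tool pointing down it reaches from about 300 to 850 mm from the base axis. Payload 4.2 kg.
Tool frame: the origin (TCP) lies at the centre of the arm's flange, where the gripper is bolted on; the fingertips stand 191 mm ahead of it and the grasp point (between the pads) lies 172 mm ahead of it; z points along the fingers, y is the direction in which the jaws open and shut (so a half turn about z gives the same grasp; the last joint's range is limited). The gripper opens to 91 mm and grips with 3 to 60 N. Pads are 32 mm wide; open, the fingers measure 118 mm over their backs; the gripper's body (76 mm by 178 mm) begins 60 mm behind the grasp point.
Start: joints at [72.651, 18.312, 89.639, -0, 72.044, -1.146], TCP at [160.448, 552.159, 404.776] pointing down, gripper open.
Joint ranges: [-177.97, 177.97], [-48.28, 115.42], [12.27, 149.76], [-77.06, 257.06], [2.81, 150.46], [-146.56, 146.56]. Speed limits (degrees/s): [147.25, 147.25, 180, 180, 180, 180].

### API

Orientations are given as [roll, pitch, yaw] about the fixed x, y, z axes, in that order (R = Rz(yaw) Ry(pitch) Rx(roll)).
In Python, from workcell import status, vision, ticket gives the robot as it stands.
- The arm moves only by the shell command python3 -m jog 'ROWS' [FORCE]. ROWS is JSON, a list of rows, each a list of 7 numbers: the finger opening in m, from 0 to 0.0912, then the shift along the tool's x, y, z in m, then the turn, a rotation vector about the tool's x, y, z in rad. A call has 1 to 12 rows; each row shifts and turns the commanded pose from where the row before left it, along the tool's axes as they then stand; what a row does not reach is not made up. A row lasts 1/8 s, in which the tool goes at most 62.5 mm and 10.7 degrees, less where a joint would pass 70% of its speed; a pose out of reach is approached as far as the arm can. A call with a gripper value outside its range is refused whole. The fingers move at their own pace and stop on an object; FORCE is the grip in N (left out, the last holds). Time passes only in rows, so rows that do not move let the fingers close. It gives the time, the measured TCP pose, the force and the opening at its end, in the units of the state.
- status.state(): the state, without advancing time (a new reading comes with each control period).
- vision.grab_frame(name): name is "scene" or "top" or "wrist"; returns a dict with "color" (480x640x3 uint8, blue, green, red), "depth" (480x640 float32, mm along the optical axis (not along the pixel's ray), 0 where there is no reading), "fov_y" (degrees; the focal length in pixels is half the picture's height over the tangent of half this angle, whatever the lens; pixels are square), "cx", "cy" (the principal point, pixels), "k1" (the pictures are not rectified: a ray, as slopes to the right and down, at radius r is drawn at 1 + k1 r^2 times it, then the intrinsics apply), "pose" (4x4, takes a point from camera to world coordinates). Camera axes: x right, y down, z forward; pixel columns grow to the right and rows downward; lengths in mm; the calibration is good to about 2 mm. A picture is of the moment at which its call begins.
- ticket.job_done(): hands the job in, once; it reports no verdict.
Trained networks look in the newest picture that a camera, given by its name, has taken for a name from the list of things; names that differ only in an ending like _2 or _b are one class to them, and where a whole thing is asked for, a point or a joint stands for the part that bears it (a point fixed in the world has none). Each returns a list of dicts, best first, with "p" (0 to 1); they miss things now and then, are a little off and sometimes report something else, mostly with a low value. They report only what shows in the picture. A call takes as long as a camera call.
- vision.find_in(camera, label): "location" ([x, y, z] in mm, in world coordinates, good to about 4 mm: the middle of the surface that is visible of it).
- vision.silhouettes(camera, label): "pixels" (480x640 bool, what is visible of it).
The state is a dict: "time_s": time; "qpos": joint angles; "qvel": joint speeds; "effort": joint torques, N m; "ee_pos": TCP position; "ee_rot": TCP orientation; "force": force on the tool from outside, world axes, zero at the start; "torque": the same for the moment, N m; "gripper_width": finger opening in mm.
Only numpy, scipy, OpenCV 4.12 (cv2) and the standard library are available. Lean on these libraries where they do the work, as an engineer would, in place of code of your own. Each camera call takes 0.05 s, during which the arm holds its last target.

### The job

The litho press's four scraper bars stand drained in the draining rack; put every one of them away in the storage rack, in the holder that is made for its length. Each must stand fully down in both end pockets, upright with its leather edge up; do not tip any bar over, and leave the brass weight and the ink tin where they stand.

Things in the scene. Friction and masses are not known exactly. Their poses are not given: they have to be found in the camera images.
- bar_100: loose wooden scraper bar, 100 mm long, 15 thick, 58 high, standing in the draining rack (slots 48 mm apart; combs 28 mm high flank it 31 to 41 mm from its middle): sides parallel up to 42 mm above its underside, then bevelled to a dark leather edge 7 mm wide on top. Origin: centre of its underside; x along the length, y across, z up. About 100 g, give or take a third
- bar_125: loose wooden scraper bar, 125 mm long, 15 thick, 58 high, standing in the draining rack (slots 48 mm apart; combs 28 mm high flank it 31 to 41 mm from its middle): sides parallel up to 42 mm above its underside, then bevelled to a dark leather edge 7 mm wide on top. Origin: centre of its underside; x along the length, y across, z up. About 125 g, give or take a third
- bar_150: loose wooden scraper bar, 150 mm long, 15 thick, 58 high, standing in the draining rack (slots 48 mm apart; combs 28 mm high flank it 31 to 41 mm from its middle): sides parallel up to 42 mm above its underside, then bevelled to a dark leather edge 7 mm wide on top. Origin: centre of its underside; x along the length, y across, z up. About 150 g, give or take a third
- bar_175: loose wooden scraper bar, 175 mm long, 15 thick, 58 high, standing in the draining rack (slots 48 mm apart; combs 28 mm high flank it 31 to 41 mm from its middle): sides parallel up to 42 mm above its underside, then bevelled to a dark leather edge 7 mm wide on top. Origin: centre of its underside; x along the length, y across, z up. About 175 g, give or take a third
- holder_100: fixed wooden holder for the 100 mm bar: strip 144 x 44 x 8 mm, a flared pocket at each end, open within 32 mm of its middle. Pocket walls 25 mm high; room for the bar 110 x 21 mm at the bottom, 123 x 34 at the top. Origin: centre of the underside; the bar stands 8 mm above it; x along, y across, z up. Holders lie side by side 48 mm apart, in any order
- holder_125: fixed wooden holder for the 125 mm bar: strip 169 x 44 x 8 mm, a flared pocket at each end, open within 44.5 mm of its middle. Pocket walls 25 mm high; room for the bar 135 x 21 mm at the bottom, 148 x 34 at the top. Origin: centre of the underside; the bar stands 8 mm above it; x along, y across, z up. Holders lie side by side 48 mm apart, in any order
- holder_150: fixed wooden holder for the 150 mm bar: strip 194 x 44 x 8 mm, a flared pocket at each end, open within 57 mm of its middle. Pocket walls 25 mm high; room for the bar 160 x 21 mm at the bottom, 173 x 34 at the top. Origin: centre of the underside; the bar stands 8 mm above it; x along, y across, z up. Holders lie side by side 48 mm apart, in any order
- holder_175: fixed wooden holder for the 175 mm bar: strip 219 x 44 x 8 mm, a flared pocket at each end, open within 69.5 mm of its middle. Pocket walls 25 mm high; room for the bar 185 x 21 mm at the bottom, 198 x 34 at the top. Origin: centre of the underside; the bar stands 8 mm above it; x along, y across, z up. Holders lie side by side 48 mm apart, in any order
- brass_weight: loose brass paper weight with a knob, 42 mm across, 59 mm high, a bystander; origin: centre of its underside
- ink_tin: loose flat ink tin, red with a grey lid, 67 mm across, 46 mm high, a bystander; origin: centre of its underside

How it is judged (in metres and radians):
At the end, for the whole second after the job is handed in: Each of the four bars stands at rest in the holder of its own length: centred within 10 mm, on the holder's strip (its underside within 4 mm of the strip's top), along the holder and upright within 0.12 rad (horizontal distance between bar_100 and holder_100 below 0.01 m and z of bar_100 in the frame of holder_100 between 0.004 and 0.012 m and angle between the x axis of bar_100 and the x axis of holder_100, either way round below 0.12 rad and angle between each of bar_100, bar_125, bar_150, bar_175's own z axis and vertical below 0.12 rad and linear speed of each of bar_100, bar_125, bar_150, bar_175 below 0.01 m/s and horizontal distance between bar_125 and holder_125 below 0.01 m and z of bar_125 in the frame of holder_125 between 0.004 and 0.012 m and angle between the x axis of bar_125 and the x axis of holder_125, either way round below 0.12 rad and horizontal distance between bar_150 and holder_150 below 0.01 m and z of bar_150 in the frame of holder_150 between 0.004 and 0.012 m and angle between the x axis of bar_150 and the x axis of holder_150, either way round below 0.12 rad and horizontal distance between bar_175 and holder_175 below 0.01 m and z of bar_175 in the frame of holder_175 between 0.004 and 0.012 m and angle between the x axis of bar_175 and the x axis of holder_175, either way round below 0.12 rad); the robot touches nothing.
It fails at once if a bar is tipped over (more than 45 degrees) (angle between any of bar_100, bar_125, bar_150, bar_175's own z axis and vertical above 0.785 rad).
It fails at once if the brass weight is moved by more than 20 mm (distance of brass_weight from where it was at the start of the episode above 0.02 m).
It fails at once if the ink tin is moved by more than 20 mm (distance of ink_tin from where it was at the start of the episode above 0.02 m).
It also fails if it takes over 96 s, if anything falls off the work surface, if the arm or the gripper's body presses on something with over 40 N, if the wrist force passes 120 N, or if a joint passes its speed limit or range.

## Working session

There is one attempt and no reset: what is moved stays moved. The work goes in short steps, Python scripts to look and compute and a shell command to move; the robot and the scene stay as the last step left them, time stands still between calls to the robot, and variables do not carry over. Pictures are saved under pics/ and viewed, and the job is handed in when it is done.

```bash
mkdir -p pics; ls
cat > h.py <<'E'
import numpy as np,cv2
from workcell import status,vision,ticket
def grab(n,fn=None):
    f=vision.grab_frame(n)
    if fn: cv2.imwrite('pics/'+fn,f['color'])
    return f
def K(f):
    fl=240/np.tan(np.radians(f['fov_y']/2)); return fl
def cloud(f):
    fl=K(f); v,u=np.mgrid[0:480,0:640].astype(float)
    xd=(u-f['cx'])/fl; yd=(v-f['cy'])/fl
    x,y=xd.copy(),yd.copy()
    for _ in range(15):
        s=1+f['k1']*(x*x+y*y); x=xd/s;y=yd/s
    d=f['depth'].astype(float)
    P=np.stack([x*d,y*d,d],-1); T=np.array(f['pose'])
    W=P@T[:3,:3].T+T[:3,3]; W[d<=0]=np.nan
    return W
E
python3 - <<'E'
from h import *
for n in ['scene','top','wrist']:
    f=grab(n,n+'0.png'); print(n,f['fov_y'],f['cx'],f['cy'],f['k1'],np.round(f['pose'],3).tolist())
print(status.state())
for n in ['scene','top']:
  for l in ['bar_100','bar_125','bar_150','bar_175','holder_100','holder_125','holder_150','holder_175','brass_weight','ink_tin']:
    print(n,l,[(np.round(r['location']).tolist(),round(r['p'],2)) for r in vision.find_in(n,l)])
E
```

```text
pics
scene 43.2382925186858 321.94669398595715 245.64146858115868 -0.005403590010262769 [[0.46, -0.569, 0.682, -313.622], [-0.888, -0.275, 0.369, -488.506], [-0.022, -0.775, -0.631, 810.765], [0.0, 0.0, 0.0, 1.0]]
top 53.111755372616415 315.1370000107102 243.3081651696129 -0.006382637306941372 [[-0.004, -0.99, 0.141, 402.268], [-1.0, 0.005, 0.006, -38.144], [-0.006, -0.141, -0.99, 1084.265], [0.0, 0.0, 0.0, 1.0]]
wrist 68.92089012265185 322.16711009624555 237.78101187208512 0.014619510941302078 [[0.28, 0.924, 0.261, 85.71], [0.96, -0.268, -0.078, 573.187], [-0.002, 0.273, -0.962, 384.512], [0.0, 0.0, 0.0, 1.0]]
{'time_s': 0.15, 'qpos': array([ 7.26519469e+01,  1.83443801e+01,  8.96895727e+01, -2.67769268e-03,
        7.20436920e+01, -1.14483085e+00]), 'qvel': array([ 0.0341108 , -0.1566226 , -0.2087768 , -0.02638193, -0.00988586,
        0.09981713]), 'effort': array([-9.49550777e-04, -4.12772405e+01, -2.32152450e+01,  7.26291072e-02,
        4.33998881e-02, -8.46486068e-05]), 'ee_pos': array([160.41229163, 552.0536047 , 404.10694499]), 'ee_rot': array([-1.79922320e+02,  9.94313777e-
[... 1757 characters left out ...]
], 0.73), ([547.0, -193.0, 54.0], 0.67)]
top holder_100 [([564.0, 61.0, 17.0], 0.87), ([562.0, 111.0, 18.0], 0.83), ([563.0, 158.0, 22.0], 0.78), ([560.0, 209.0, 21.0], 0.61)]
top holder_125 [([564.0, 61.0, 17.0], 0.87), ([562.0, 111.0, 18.0], 0.83), ([563.0, 158.0, 22.0], 0.78), ([560.0, 209.0, 21.0], 0.61)]
top holder_150 [([564.0, 61.0, 17.0], 0.87), ([562.0, 111.0, 18.0], 0.83), ([563.0, 158.0, 22.0], 0.78), ([560.0, 209.0, 21.0], 0.61)]
top holder_175 [([564.0, 61.0, 17.0], 0.87), ([562.0, 111.0, 18.0], 0.83), ([563.0, 158.0, 22.0], 0.78), ([560.0, 209.0, 21.0], 0.61)]
top brass_weight [([630.0, 294.0, 38.0], 0.8)]
top ink_tin [([440.0, -344.0, 47.0], 0.88), ([567.0, 61.0, 17.0], 0.17)]
```

View pics/top0.png

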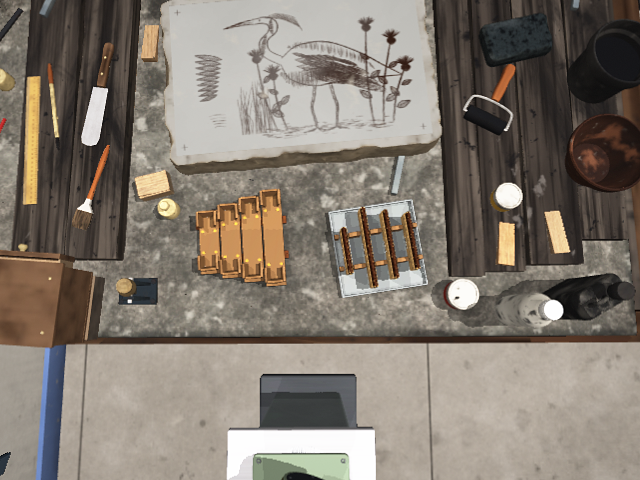

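View pics/scene0.png

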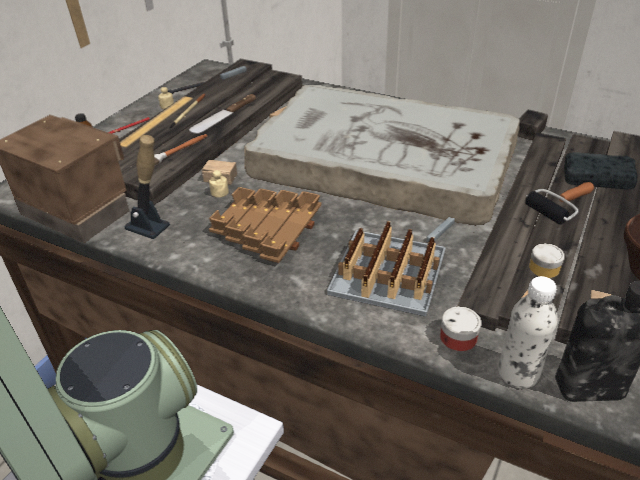

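View pics/wrist0.png

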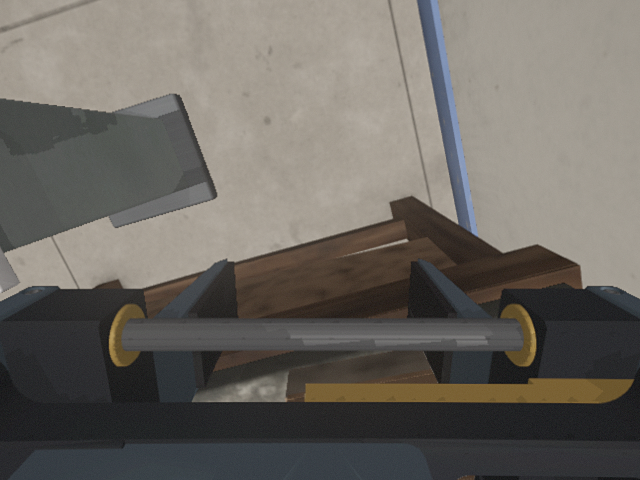

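Run:
```python
from h import *
for n in ['top','scene']:
    f=grab(n); W=cloud(f)
    np.save('pics/W_%s.npy'%n,W)
    x,y,z=W[...,0],W[...,1],W[...,2]
    tab=(x>400)&(x<480)&(y>-50)&(y<20); print(n,'table z',np.nanmedian(z[tab]))
    # bars: z>45 in region
    m=((z>45)&(z<75)&(x>420)&(x<660)&(y>-290)&(y<-70)).astype(np.uint8)
    nn,lab,st,c=cv2.connectedComponentsWithStats(m)
    for i in range(1,nn):
        if st[i,4]<40: continue
        P=W[lab==i]; q=P[:,:2]; mean=q.mean(0); U,S,V=np.linalg.svd(q-mean,full_matrices=False); d=V[0]*np.sign(V[0][0]); t=(q-mean)@d; nrm=np.array([-d[1],d[0]]);s=(q-mean)@nrm
        mid=mean+d*(t.max()+t.min())/2
        print('bar',st[i,4],np.round(mid,1),'len',round(np.ptp(t),1),'wid',round(np.ptp(s),1),'yaw',round(np.degrees(np.arctan2(d[1],d[0])),2),'z',np.round(np.percentile(P[:,2],[5,50,95]),1))
    m=((z>27)&(z<44)&(x>420)&(x<700)&(y>20)&(y<250)).astype(np.uint8)
    nn,lab,st,c=cv2.connectedComponentsWithStats(m)
    for i in range(1,nn):
        if st[i,4]<10: continue
        P=W[lab==i]; print('hold',st[i,4],np.round(P[:,:2].min(0)),np.round(P[:,:2].max(0)),np.round(np.median(P[:,2]),1))
    for l in ['bar_100','holder_100']:
        for r in vision.silhouettes(n,l):
            if n!='top': break
            P=W[r['pixels']]; P=P[~np.isnan(P[:,0])]
            (cx,cy),(w,h),a=cv2.minAreaRect(P[:,:2].astype(np.float32)); print(l,round(r['p'],2),len(P),np.round([cx,cy,w,h,a],1),np.round(np.percentile(P[:,2],[2,25,50,75,98]),1))
    c=f['color']; 
    crop=c[150:330,170:450] if n=='top' else c[170:320,200:460]
    cv2.imwrite('pics/crop_%s.png'%n,cv2.resize(crop,None,fx=2.8,fy=2.8,interpolation=cv2.INTER_CUBIC))
```

```text
top table z -0.40393400778373234
bar 535 [ 540.9 -147.3] len 176.3 wid 15.1 yaw 8.48 z [46.3 58.3 63.6]
bar 459 [ 548.  -194.2] len 152.2 wid 15.5 yaw 8.51 z [46.3 58.1 63.3]
bar 380 [ 555.  -241.4] len 126.0 wid 15.4 yaw 8.7 z [46.5 58.1 63.3]
bar 308 [ 533.2 -100.5] len 102.5 wid 14.6 yaw 8.48 z [46.7 58.2 63.1]
hold 145 [636.  45.] [674.  90.] 38.4
hold 143 [621.  94.] [655. 137.] 38.8
hold 118 [605. 141.] [641. 183.] 38.0
hold 133 [589. 191.] [626. 232.] 38.0
hold 13 [607. 140.] [619. 146.] 40.8
hold 12 [592. 186.] [604. 194.] 41.7
hold 15 [510. 182.] [528. 190.] 41.4
hold 90 [493. 187.] [525. 224.] 39.8
hold 16 [501. 132.] [518. 141.] 42.1
hold 82 [484. 132.] [516. 173.] 39.0
hold 103 [475.  83.] [510. 127.] 40.6
hold 118 [466.  33.] [500.  77.] 39.7
bar_100 0.79 304 [ 532.2 -100.5   98.5   13.5    8.4] [22.1 51.1 58.1 60.7 64.1]
bar_100 0.78 771 [ 552.5 -196.9  161.7   30.3    7.9] [ 1.3 25.8 49.5 58.8 63.7]
bar_100 0.73 529 [ 554.9 -248.1  122.9   25.6    8.3] [10.4 37.5 51.9 59.3 64.1]
bar_100 0.71 727 [ 540.6 -150.4  174.9   22.9    7.1] [ 5.9 44.  55.  60.1 64.1]
holder_100 0.95 1327 [558.1 208.  143.8  50.6   3.6] [15.7 19.2 21.  30.  46.4]
holder_100 0.77 1834 [566.5  62.6 210.3  45.8   4.2] [15.9 18.7 20.4 23.  46. ]
holder_100 0.75 1775 [569.2 110.7 202.3  49.4   2.8] [12.5 18.7 20.6 23.4 45.9]
holder_100 0.7 1526 [561.7 160.  168.5  49.7   4.2] [15.9 19.2 20.8 25.4 46.5]
scene table z -1.487208479909782
bar 453 [ 539.3 -150.6] len 177.1 wid 14.0 yaw 8.24 z [46.6 57.8 62.6]
bar 277 [ 533.3 -103. ] len 104.0 wid 14.4 yaw 7.62 z [46.1 57.  62. ]
bar 394 [ 548.  -197.3] len 156.7 wid 14.8 yaw 8.22 z [46.  57.9 62.5]
bar 352 [ 555.2 -244.2] len 131.6 wid 15.4 yaw 8.24 z [46.5 57.5 62.9]
hold 763 [585.  47.] [675. 233.] 36.8
hold 715 [463.  34.] [529. 228.] 38.4
```

View pics/crop_top.png

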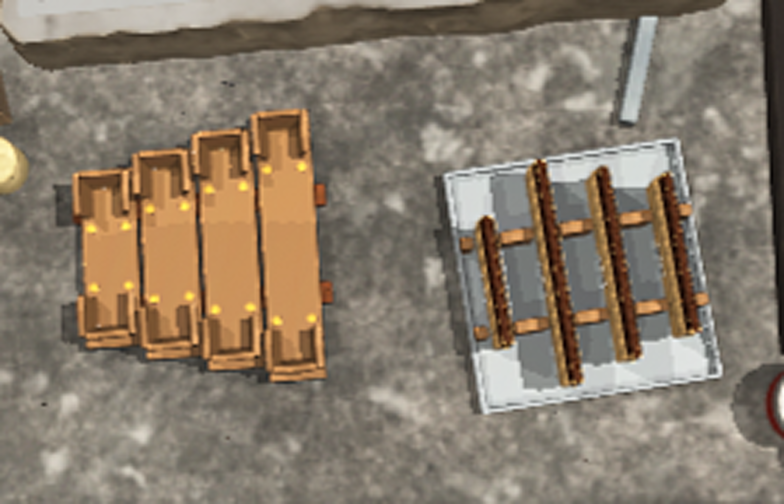

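View pics/crop_scene.png

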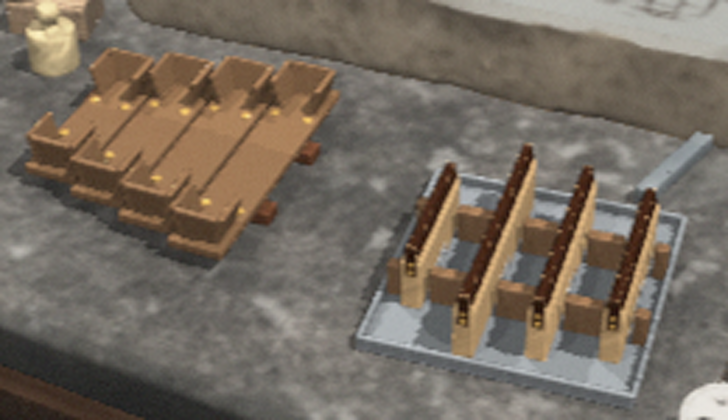

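```bash
cat > fit.py <<'E'
from h import *
from scipy.optimize import minimize
def fit(W,lens,wid,x0,roi,zin,zout):
    P=W[~np.isnan(W[...,0])]
    P=P[(P[:,0]>roi[0])&(P[:,0]<roi[1])&(P[:,1]>roi[2])&(P[:,1]<roi[3])&(P[:,2]<70)]
    I=P[P[:,2]>zin][:,:2]; O=P[P[:,2]<zout][:,:2]
    def sd(q,p):
        c,s=np.cos(p[2]),np.sin(p[2]); d=q-p[:2]; a=d[:,0]*c+d[:,1]*s; b=-d[:,0]*s+d[:,1]*c
        best=None
        for k,L in enumerate(lens):
            e=np.maximum(abs(a)-L/2,abs(b-(1.5-k)*48)-wid/2); best=e if best is None else np.minimum(best,e)
        return best
    def loss(p):
        si=sd(I,p); so=sd(O,p)
        return np.minimum(np.maximum(si,0),15).sum()+np.minimum(np.maximum(-so,0),15).sum()
    r=None
    for dy in (-4,0,4):
        q=minimize(loss,[x0[0],x0[1]+dy,x0[2]],method='Nelder-Mead',options=dict(xatol=1e-3,fatol=1e-2,initial_simplex=np.array([x0]*4)+np.array([[0,dy,0],[5,dy,0],[0,dy+5,0],[0,dy,.05]])))
        if r is None or q.fun<r.fun:r=q
    return r,len(I),len(O)
if __name__=='__main__':
  for n in ['top','scene']:
    W=np.load('pics/W_%s.npy'%n)
    r,i,o=fit(W,[144,169,194,219],44,[567,136,.07],(430,700,0,270),14,8)
    p=r.x;print(n,np.round(p[:2],1),np.degrees(p[2]).round(2),r.fun/(i+o),i,o)
    for k,L in enumerate([100,125,150,175]):
        print(L,np.round(p[:2]+(1.5-k)*48*np.array([-np.sin(p[2]),np.cos(p[2])]),1))
    P=W.reshape(-1,3); c,s=np.cos(p[2]),np.sin(p[2]); d=P[:,:2]-p[:2]; a=d[:,0]*c+d[:,1]*s; b=-d[:,0]*s+d[:,1]*c
    m=(abs(a)<30)&(abs(b)<85); print('strip z',np.nanpercentile(P[m,2],[5,25,50,75,95]).round(1))
    x,y=P[:,0],P[:,1]; m=(x>500)&(x<560)&(abs(y+125)<12)&(P[:,2]<15); print('tray z',np.nanpercentile(P[m,2],[5,50,95]).round(1))
E
python3 fit.py
```

```text
top [564.1 134. ] 4.18 0.012919768013511442 6539 7099
100 [558.9 205.8]
125 [562.4 158. ]
150 [565.9 110.1]
175 [569.4  62.2]
strip z [ 3.7 18.1 19.6 21.  23. ]
tray z [0.2 3.5 7.3]
scene [567.1 135.2] 4.19 0.4387494895817985 5098 4320
100 [561.8 207. ]
125 [565.3 159.1]
150 [568.9 111.3]
175 [572.4  63.4]
strip z [-852.2   17.1   18.8   20.1   21.7]
tray z [0.6 3.6 6.6]
```

```bash
cat >> h.py <<'E'
from scipy.spatial.transform import Rotation as Ro
def delta(x,y,z,yaw):
    s=status.state(); R=Ro.from_euler('xyz',s['ee_rot'],degrees=True)
    G=Ro.from_euler('xyz',[180,0,yaw],degrees=True)
    d=R.inv().apply(np.array([x,y,z])-s['ee_pos']); rv=(R.inv()*G).as_rotvec()
    print('t',round(s['time_s'],2),'at',np.round(s['ee_pos'],1),np.round(s['ee_rot'],2),'w',round(s['gripper_width'],1),'F',np.round(s['force'],1))
    print('shift in current tool axes (m)',np.round(d/1000,4),'turn',np.round(rv,4),'| shift after turn',np.round(G.inv().apply(np.array([x,y,z])-s['ee_pos'])/1000,4))
E
python3 - <<'E'
from h import *
W=np.load('pics/W_top.npy').reshape(-1,3); W=W[~np.isnan(W[:,0])]
a=np.array([160,552.]);b=np.array([480,-101.]);d=(b-a)/np.linalg.norm(b-a);n=np.array([-d[1],d[0]])
t=(W[:,:2]-a)@d;s=(W[:,:2]-a)@n
m=(abs(s)<130)&(t>-100)&(t<850)
for k in range(-1,8):
  q=m&(t//100==k); print(k*100, W[q,2].max().round() if q.any() else None)
delta(490,-150,404,188.5)
E
```

```text
-100 -832.0
0 249.0
100 194.0
200 7.0
300 8.0
400 46.0
500 50.0
600 47.0
700 66.0
t 1.45 at [160.5 552.2 404.8] [180.    0.  163.8] w 91.0 F [ 0.2  0.6 -0.2]
shift in current tool axes (m) [-0.5124 -0.5823  0.0008] turn [ 0.      0.     -0.4311] | shift after turn [-0.2221 -0.7432  0.0008]
```

Run:
```python
from h import *
for n in ['top','scene']:
    W=np.load('pics/W_%s.npy'%n).reshape(-1,3); W=W[~np.isnan(W[:,0])]
    q=W[(W[:,2]>100)&(W[:,1]>230)&(W[:,0]>100)&(W[:,0]<700)&(W[:,1]<700)]
    print(n,len(q),q.min(0).round(),q.max(0).round())
    for lo in (100,150,200,240): 
        p=q[q[:,2]>lo]; 
        if len(p): print(lo,p.min(0).round(),p.max(0).round())
```

```text
top 7693 [128. 293. 100.] [535. 606. 249.]
100 [128. 293. 100.] [535. 606. 249.]
150 [128. 293. 150.] [535. 578. 249.]
200 [128. 293. 200.] [465. 506. 249.]
240 [151. 296. 240.] [460. 498. 249.]
scene 8677 [337. 290. 100.] [529. 661. 245.]
100 [337. 290. 100.] [529. 661. 245.]
150 [337. 290. 150.] [529. 661. 245.]
200 [433. 290. 200.] [462. 330. 245.]
240 [440. 296. 240.] [455. 315. 245.]
```

Run:
```python
from h import *
W=np.load('pics/W_top.npy'); z=W[...,2]
m=(z>200)&(W[...,0]<400)&(W[...,0]>0)&(W[...,1]>230)&(W[...,1]<700)
v,u=np.nonzero(m); print(len(v),u.min(),u.max(),v.min(),v.max())
for i in range(0,len(v),max(1,len(v)//12)): print(u[i],v[i],W[v[i],u[i]].round())
m=(z>120)&(z<200)&(W[...,1]>330)&(W[...,1]<700); print(np.percentile(W[m],[1,50,99],axis=0).round())
```

```text
142 0 9 452 475
8 452 [163. 500. 216.]
6 454 [162. 498. 224.]
7 455 [160. 497. 224.]
8 456 [158. 496. 223.]
1 458 [161. 493. 245.]
3 459 [158. 494. 239.]
6 460 [153. 496. 227.]
1 462 [154. 495. 242.]
5 463 [148. 498. 226.]
3 465 [146. 498. 231.]
2 467 [143. 499. 232.]
3 469 [139. 499. 228.]
1 472 [134. 503. 227.]
[[343. 445. 123.]
 [431. 490. 189.]
 [519. 566. 193.]]
```

```bash
python3 -m jog '[[0.036,-0.041,-0.046,0,0,0,0],[0.036,-0.041,-0.046,0,0,0,0],[0.036,-0.041,-0.046,0,0,0,0],[0.036,-0.041,-0.046,0,0,0,0],[0.036,-0.041,-0.046,0,0,0,0],[0.036,-0.041,-0.046,0,0,0,0],[0.036,-0.041,-0.046,0,0,0,0],[0.036,-0.041,-0.046,0,0,0,0],[0.036,-0.041,-0.046,0,0,0,0],[0.036,-0.041,-0.046,0,0,0,0],[0.036,-0.041,-0.046,0,0,0,0],[0.036,-0.041,-0.046,0,0,0,0]]' 20
python3 - <<'E'
from h import *
delta(500,-160,380,188.5)
E
```

```text
time_s: 2.95
ee_pos: [479.4, -117.3, 405.0]
ee_rot: [180.0, 0.1, 163.8]
force: [0.4, 0.6, 0.3]
gripper_width: 35.9
t 2.95 at [ 479.4 -117.3  405. ] [1.7997e+02 5.0000e-02 1.6376e+02] w 35.9 F [0.4 0.6 0.3]
shift in current tool axes (m) [-0.0317 -0.0352  0.025 ] turn [ 3.000e-04  1.100e-03 -4.318e-01] | shift after turn [-0.0141 -0.0452  0.025 ]
```

```bash
python3 -m jog '[[0.036,-0.016,-0.018,0.012,0,0,-0.144],[0.036,0,-0.012,0.012,0,0,-0.144],[0.036,0,0,0,0,0,-0.144],[0.036,0,0,0,0,0,0]]'
python3 - <<'E'
from h import *
f=grab('wrist','w1.png'); W=cloud(f); np.save('pics/W_w1.npy',W)
x,y,z=W[...,0],W[...,1],W[...,2]
m=((z>45)&(z<75)&(x>420)&(x<660)&(y>-290)&(y<-70)).astype(np.uint8)
nn,lab,st,c=cv2.connectedComponentsWithStats(m)
for i in range(1,nn):
    if st[i,4]<80: continue
    P=W[lab==i]; (cx,cy),wh,a=cv2.minAreaRect(P[:,:2].astype(np.float32)); print(st[i,4],np.round([cx,cy,*wh,a],1),np.round(np.percentile(P[:,2],[5,50,95]),1))
delta(500,-160,380,188.5)
E
```

```text
time_s: 3.45
ee_pos: [487.6, -149.0, 380.6]
ee_rot: [180.0, -0.0, -171.6]
force: [-0.5, 0.2, -0.9]
gripper_width: 35.7
2041 [ 517.  -152.7  129.8   14.7    8.4] [46.7 59.7 63.2]
1070 [ 507.7 -202.2   71.4   15.     8.6] [46.8 60.1 63.1]
1306 [ 527.5 -245.8   72.5   14.9   11.5] [46.7 58.9 63.3]
487 [ 498.9 -106.7   32.5   14.7    8.1] [46.7 58.1 63. ]
211 [ 618.  -137.1   21.7   13.4    8.1] [48.3 60.7 63. ]
t 3.5 at [ 487.6 -148.9  380.8] [ 1.800e+02  1.000e-02 -1.716e+02] w 36.0 F [-0.2  0.1  0.2]
shift in current tool axes (m) [-0.0107 -0.0128  0.0008] turn [ 0.      0.0003 -0.0018] | shift after turn [-0.0106 -0.0128  0.0008]
```

View pics/w1.png

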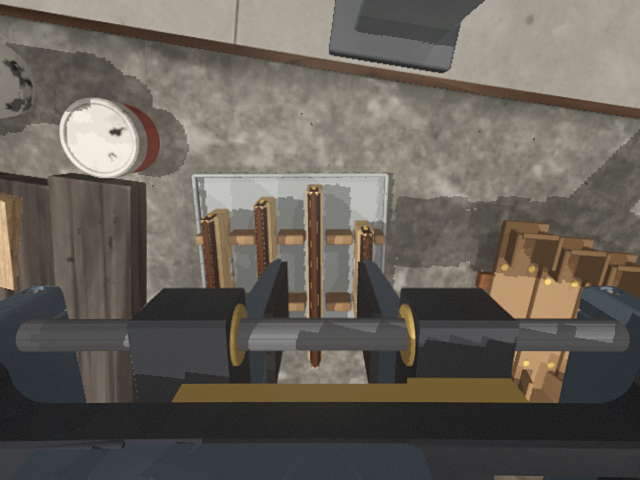

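Run:
```python
from h import *
delta(540.2,-149,207,188.5)
```

```text
t 3.5 at [ 487.6 -148.9  380.8] [ 1.800e+02  1.000e-02 -1.716e+02] w 36.0 F [-0.2  0.1  0.2]
shift in current tool axes (m) [-0.052  -0.0078  0.1738] turn [ 0.      0.0003 -0.0018] | shift after turn [-0.052  -0.0079  0.1738]
```

```bash
python3 -m jog '[[0.036,-0.052,-0.008,0,0,0,-0.002],[0.036,0,0,0.05,0,0,0],[0.036,0,0,0.05,0,0,0],[0.036,0,0,0,0,0,0]]'
python3 - <<'E'
from h import *
f=grab('wrist','w2.png'); 
delta(540.2,-149,207,188.5)
E
```

```text
time_s: 4.0
ee_pos: [539.0, -148.3, 277.7]
ee_rot: [179.8, -0.4, -171.4]
force: [-1.0, 0.8, -0.3]
gripper_width: 36.2
t 4.05 at [ 540.1 -148.7  280.4] [ 1.7994e+02 -1.2000e-01 -1.7138e+02] w 36.1 F [-0.6  0.8 -0.1]
shift in current tool axes (m) [-0.0002 -0.0004  0.0734] turn [ 0.0011 -0.0021  0.002 ] | shift after turn [-0.     -0.0003  0.0734]
```

View pics/w2.png

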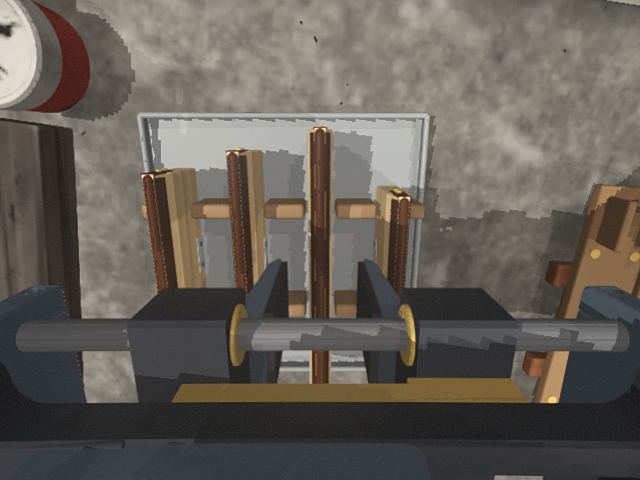

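```bash
python3 -m jog '[[0.036,0,0,0.04,0,0,0],[0.036,0,0,0.033,0,0,0],[0.036,0,0,0,0,0,0]]' 20; python3 -m jog '[[0.005,0,0,0,0,0,0],[0.005,0,0,0,0,0,0],[0.005,0,0,0,0,0,0],[0.005,0,0,0,0,0,0]]' 20
```

```text
time_s: 4.42
ee_pos: [540.4, -149.0, 208.3]
ee_rot: [180.0, -0.0, -171.4]
force: [-0.5, -0.3, 0.2]
gripper_width: 35.9
time_s: 4.92
ee_pos: [540.8, -149.1, 209.6]
ee_rot: [-179.9, 0.2, -171.4]
force: [-1.5, 0.7, 6.6]
gripper_width: 15.1
```

```bash
python3 -m jog '[[0.005,0,0,-0.012,0,0,0],[0.005,0,0,-0.04,0,0,0],[0.005,0,0,-0.045,0,0,0],[0.005,0,0,0,0,0,0]]'
python3 - <<'E'
from h import *
f=grab('wrist','w3.png'); f=grab('scene','s3.png');
delta(570.9,62.8,300,184.2)
E
```

```text
time_s: 5.42
ee_pos: [541.0, -149.3, 308.9]
ee_rot: [-179.8, 0.4, -171.3]
force: [1.5, -0.1, -2.7]
gripper_width: 14.9
t 5.53 at [ 539.7 -148.9  304.8] [ 1.7999e+02 -1.0000e-02 -1.7134e+02] w 15.1 F [ 0.5  0.1 -3. ]
shift in current tool axes (m) [-0.0627  0.2046  0.0048] turn [ 0.0001 -0.0002  0.0779] | shift after turn [-0.0466  0.2088  0.0048]
```

View pics/s3.png

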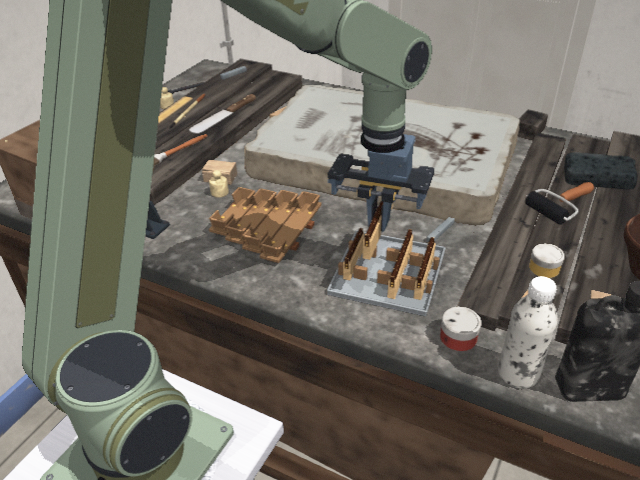

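View pics/w3.png

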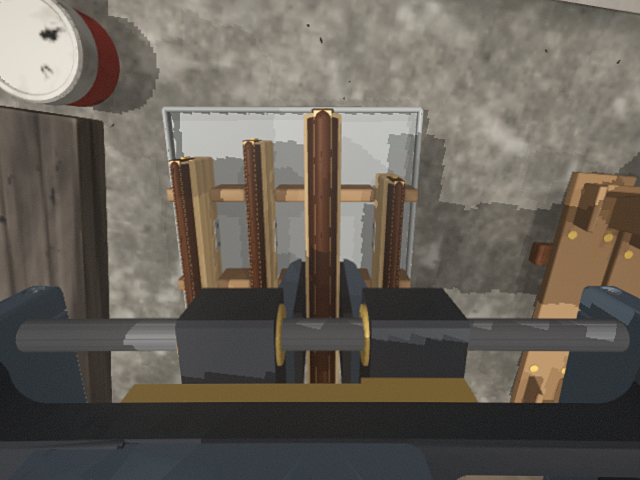

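```bash
python3 -m jog '[[0.005,0,0,0,0,0,0.078],[0.005,-0.0117,0.052,0,0,0,0],[0.005,-0.0117,0.052,0,0,0,0],[0.005,-0.0117,0.052,0,0,0,0],[0.005,-0.0117,0.052,0,0,0,0],[0.005,0,0,0,0,0,0],[0.005,0,0,0,0,0,0]]'
cat > chk.py <<'E'
import sys
from h import *
n=sys.argv[1]
f=grab('wrist',n); W=cloud(f); delta(*map(float,sys.argv[2:6]))
x,y,z=W[...,0],W[...,1],W[...,2]
# strip height
tx,ty=float(sys.argv[2]),float(sys.argv[3])
E
python3 chk.py w4.png 570.9 62.8 224 184.2
python3 - <<'E'
from h import *
grab('top','t4.png')
E
```

```text
time_s: 6.4
ee_pos: [571.1, 61.7, 303.2]
ee_rot: [-180.0, -0.2, -175.8]
force: [-0.2, -0.0, -2.2]
gripper_width: 14.9
t 6.45 at [571.2  61.1 303.5] [-1.7997e+02 -1.6000e-01 -1.7583e+02] w 15.2 F [ 0.7  0.7 -1.1]
shift in current tool axes (m) [-0.0001  0.0018  0.0795] turn [-0.0005 -0.0028 -0.0005] | shift after turn [0.0002 0.0017 0.0795]
```

View pics/w4.png

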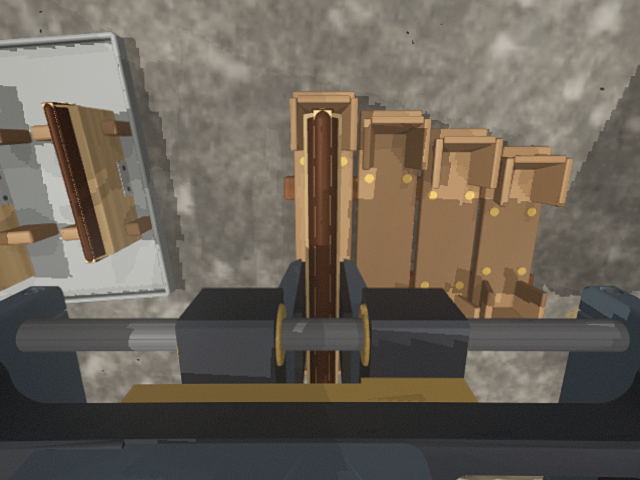

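View pics/t4.png

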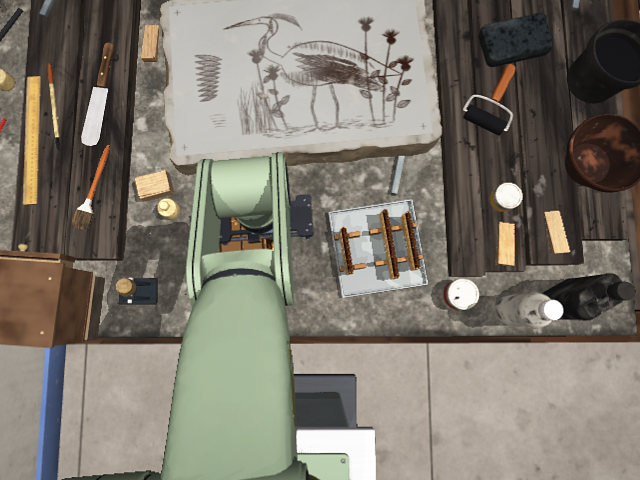

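```bash
python3 -m jog '[[0.005,0,0.0017,0.04,0,0,0],[0.005,0,0,0.02,0,0,0],[0.005,0,0,0.01,0,0,0],[0.005,0,0,0,0,0,0]]'
python3 chk.py w5.png 570.9 62.8 224 184.2
```

```text
time_s: 7.0
ee_pos: [571.5, 62.7, 234.4]
ee_rot: [180.0, -0.1, -175.9]
force: [-0.4, -1.3, -1.4]
gripper_width: 15.0
t 7.05 at [571.8  62.9 235.1] [ 1.8000e+02  4.0000e-02 -1.7586e+02] w 15.1 F [ 0.4  0.2 -1. ]
shift in current tool axes (m) [ 0.0009 -0.0001  0.0111] turn [ 0.      0.0007 -0.0011] | shift after turn [ 0.0009 -0.0001  0.0111]
```

View pics/w5.png

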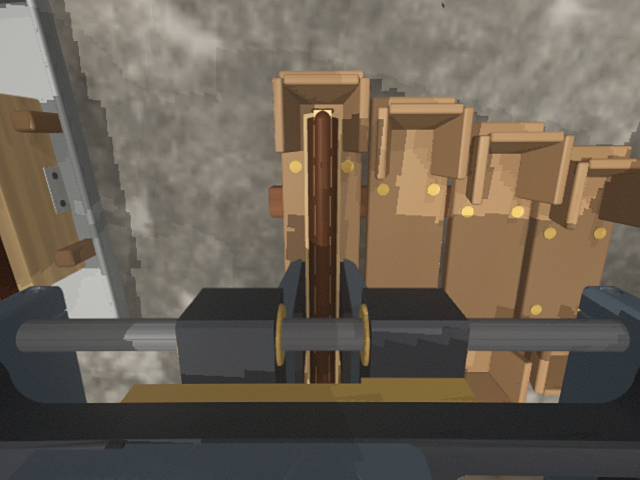

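```bash
python3 -m jog '[[0.005,0,0,0.006,0,0,0],[0.005,0,0,0.004,0,0,0],[0.005,0,0,0,0,0,0]]'; python3 -m jog '[[0.005,0,0,0.003,0,0,0],[0.005,0,0,0,0,0,0]]'
```

```text
time_s: 7.42
ee_pos: [571.6, 63.6, 225.5]
ee_rot: [-180.0, 0.1, -175.8]
force: [-1.7, -1.2, 3.6]
gripper_width: 14.8
time_s: 7.68
ee_pos: [571.5, 63.6, 225.3]
ee_rot: [-180.0, 0.1, -175.8]
force: [-7.2, -1.1, 21.3]
gripper_width: 14.7
```

```bash
python3 -m jog '[[0.005,0,0,-0.003,0,0,0],[0.036,0,0,0,0,0,0],[0.036,0,0,0,0,0,0],[0.036,0,0,0,0,0,0]]'; python3 -m jog '[[0.036,0,0,-0.03,0,0,0],[0.036,0,0,-0.045,0,0,0],[0.036,0,0,0,0,0,0]]'
cat > bars.py <<'E'
from h import *
import sys
f=grab(sys.argv[1],sys.argv[2] if len(sys.argv)>2 else None); W=cloud(f)
x,y,z=W[...,0],W[...,1],W[...,2]
m=((z>60)&(z<90)&(x>420)&(x<690)&(y>20)&(y<250)).astype(np.uint8)
nn,lab,st,c=cv2.connectedComponentsWithStats(m)
for i in range(1,nn):
    if st[i,4]<60: continue
    P=W[lab==i]; (cx,cy),wh,a=cv2.minAreaRect(P[:,:2].astype(np.float32)); print(st[i,4],np.round([cx,cy,*wh,a],1),np.round(np.percentile(P[:,2],[5,50,95,99]),1))
E
python3 bars.py wrist w6.png
```

```text
time_s: 8.18
ee_pos: [571.5, 63.6, 224.4]
ee_rot: [180.0, -0.0, -175.8]
force: [0.1, 0.7, 1.0]
gripper_width: 35.8
time_s: 8.55
ee_pos: [572.7, 63.6, 303.1]
ee_rot: [180.0, 0.4, -175.8]
force: [0.1, -0.0, -0.5]
gripper_width: 35.9
4637 [550.2  61.9 135.   15.    4.2] [63.  76.  79.2 79.7]
572 [646.4  68.9  27.5  13.9   4.3] [63.9 76.8 79.3 79.7]
```

View pics/w6.png

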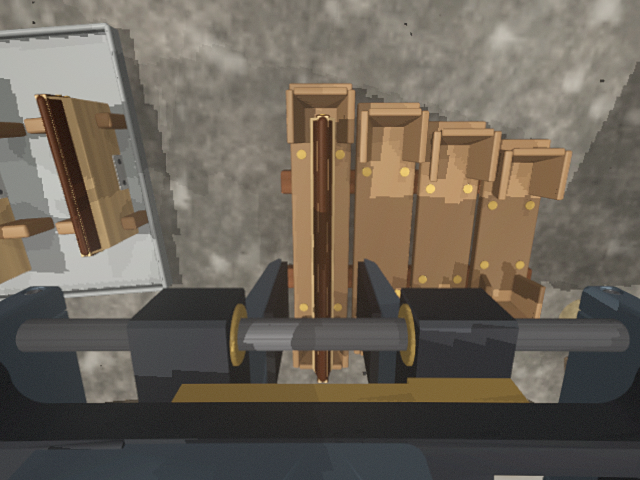

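Run:
```python
from h import *
delta(548,-196,280,188.5)
f=grab('wrist'); W=cloud(f).reshape(-1,3)
c,s=np.cos(np.radians(4.18)),np.sin(np.radians(4.18))
for L,p in {175:(570.9,62.8),150:(567.4,110.7),125:(563.9,158.6)}.items():
    d=W[:,:2]-p; a=d[:,0]*c+d[:,1]*s; b=-d[:,0]*s+d[:,1]*c
    m=(abs(a)<60)&(abs(b)>11)&(abs(b)<18)&(W[:,2]<60); print(L,m.sum(),np.nanpercentile(W[m,2],[5,50,95]).round(1) if m.sum() else '')
```

```text
t 8.6 at [571.9  63.6 301.1] [ 179.99    0.19 -175.81] w 35.7 F [ 0.4  0.9 -0.1]
shift in current tool axes (m) [ 0.0428 -0.2571  0.0209] turn [ 0.0001  0.0033 -0.0752] | shift after turn [ 0.062  -0.2532  0.0211]
175 2685 [19.4 20.5 21.7]
150 2074 [19.5 20.6 21.9]
125 2400 [19.4 20.7 42.7]
```

```bash
python3 -m jog '[[0.036,0,0,0,0,0,-0.075],[0.036,0.0124,-0.0506,0,0,0,0],[0.036,0.0124,-0.0506,0,0,0,0],[0.036,0.0124,-0.0506,0,0,0,0],[0.036,0.0124,-0.0506,0,0,0,0],[0.036,0.0124,-0.0506,0.01,0,0,0],[0.036,0,0,0.01,0,0,0],[0.036,0,0,0,0,0,0]]'
python3 chk.py w7.png 548 -196 208 188.5
```

```text
time_s: 9.65
ee_pos: [546.9, -195.3, 277.5]
ee_rot: [179.8, -0.2, -171.5]
force: [0.7, 0.2, 0.6]
gripper_width: 36.1
t 9.7 at [ 547.3 -194.9  278.4] [ 1.7988e+02 -1.5000e-01 -1.7148e+02] w 36.0 F [0.3 0.2 0.1]
shift in current tool axes (m) [-0.0007 -0.0014  0.0704] turn [ 0.0021 -0.0025  0.0004] | shift after turn [-0.0005 -0.0012  0.0704]
```

View pics/w7.png

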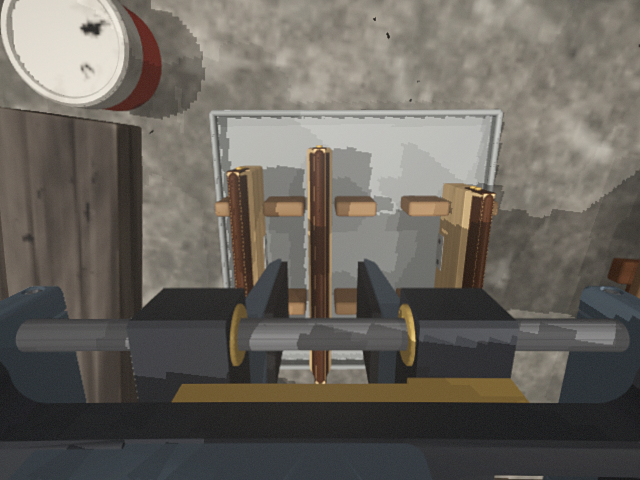

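Bar 150 (col 319) is centred between the fingers. Descend, grip, lift.

```bash
python3 -m jog '[[0.036,0,-0.001,0.04,0,0,0],[0.036,0,0,0.031,0,0,0],[0.036,0,0,0,0,0,0],[0.005,0,0,0,0,0,0],[0.005,0,0,0,0,0,0],[0.005,0,0,0,0,0,0],[0.005,0,0,0,0,0,0]]' 20; python3 -m jog '[[0.005,0,0,-0.012,0,0,0],[0.005,0,0,-0.04,0,0,0],[0.005,0,0,-0.045,0,0,0],[0.005,0,0,0,0,0,0],[0.005,0,0,0,0,0,0]]'
python3 - <<'E'
from h import *
delta(567.4,111.2,303,184.2)
E
```

```text
time_s: 10.58
ee_pos: [548.2, -196.7, 210.2]
ee_rot: [-180.0, 0.1, -171.5]
force: [-0.5, 2.6, 6.9]
gripper_width: 15.0
time_s: 11.2
ee_pos: [547.1, -196.8, 305.3]
ee_rot: [180.0, -0.1, -171.5]
force: [-0.3, -0.4, -1.7]
gripper_width: 14.8
t 11.2 at [ 547.1 -196.8  305.3] [ 1.7997e+02 -7.0000e-02 -1.7152e+02] w 14.8 F [-0.3 -0.4 -1.7]
shift in current tool axes (m) [-0.0655  0.3016  0.0024] turn [ 0.0006 -0.0012  0.0747] | shift after turn [-0.0428  0.3056  0.0023]
```

```bash
python3 -m jog '[[0.005,0,0,0,0,0,0.075],[0.005,-0.0071,0.051,0,0,0,0],[0.005,-0.0071,0.051,0,0,0,0],[0.005,-0.0071,0.051,0,0,0,0],[0.005,-0.0071,0.051,0,0,0,0],[0.005,-0.0071,0.051,0,0,0,0],[0.005,-0.0071,0.051,0,0,0,0],[0.005,0,0,0,0,0,0],[0.005,0,0,0.02,0,0,0],[0.005,0,0,0,0,0,0]]'
python3 chk.py w8.png 567.6 111.4 225 184.2
```

```text
time_s: 12.45
ee_pos: [566.8, 110.6, 283.2]
ee_rot: [-179.9, -0.4, -175.8]
force: [-0.1, -0.2, -1.4]
gripper_width: 15.1
t 12.5 at [567.3 110.6 284.3] [-179.96   -0.22 -175.85] w 15.2 F [-0.2  0.6 -1.2]
shift in current tool axes (m) [-0.0006  0.0008  0.0593] turn [-0.0006 -0.0039 -0.0008] | shift after turn [-0.0003  0.0008  0.0593]
```

View pics/w8.png

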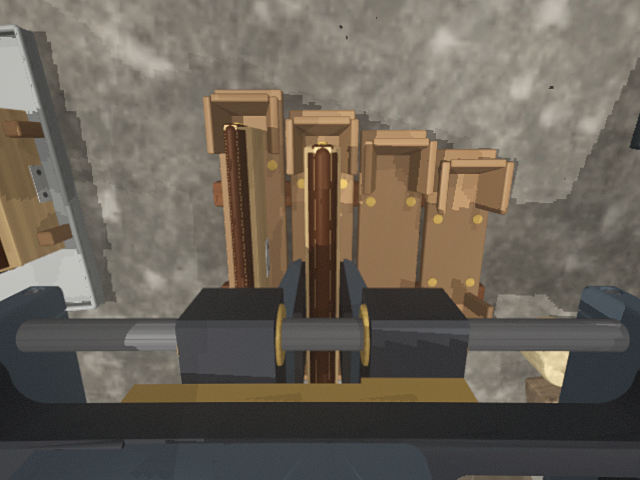

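```bash
python3 -m jog '[[0.005,0,0,0.03,0,0,0],[0.005,0,0,0.018,0,0,0],[0.005,0,0,0,0,0,0],[0.005,0,0,0.006,0,0,0],[0.005,0,0,0.004,0,0,0],[0.005,0,0,0,0,0,0]]'; python3 -m jog '[[0.005,0,0,0.002,0,0,0],[0.005,0,0,0,0,0,0]]'
```

```text
time_s: 13.25
ee_pos: [567.8, 111.4, 227.9]
ee_rot: [180.0, 0.0, -175.8]
force: [-0.6, 0.4, -1.0]
gripper_width: 15.1
time_s: 13.5
ee_pos: [568.0, 111.5, 226.2]
ee_rot: [180.0, 0.1, -175.8]
force: [-0.5, -0.4, 0.7]
gripper_width: 14.8
```

```bash
python3 -m jog '[[0.005,0,0,0.002,0,0,0],[0.005,0,0,0,0,0,0]]'; python3 -m jog '[[0.036,0,0,0,0,0,0],[0.036,0,0,0,0,0,0],[0.036,0,0,0,0,0,0],[0.036,0,0,-0.03,0,0,0],[0.036,0,0,-0.045,0,0,0],[0.036,0,0,0,0,0,0]]'
python3 bars.py wrist w9.png
python3 - <<'E'
from h import *
delta(555,-243,280,188.5)
E
```

```text
time_s: 13.75
ee_pos: [567.9, 111.5, 226.2]
ee_rot: [180.0, 0.1, -175.8]
force: [-4.1, -1.2, 13.0]
gripper_width: 15.2
time_s: 14.5
ee_pos: [568.9, 111.7, 302.1]
ee_rot: [180.0, 0.4, -175.8]
force: [0.1, 0.3, 0.3]
gripper_width: 35.8
4131 [537.7  61.7 110.1  14.2   4.2] [62.6 76.1 79.3 79.8]
4121 [552.3 110.2 121.5  15.    4.2] [62.9 76.1 79.1 79.7]
274 [635.8 117.3  14.4  14.7  80.6] [65.1 77.3 79.1 79.8]
t 14.55 at [568.1 111.5 300. ] [ 179.98    0.18 -175.81] w 35.9 F [ 0.  0. -0.]
shift in current tool axes (m) [ 0.0391 -0.3526  0.0198] turn [ 0.0003  0.0032 -0.0752] | shift after turn [ 0.0654 -0.3487  0.02  ]
```

```bash
python3 -m jog '[[0.036,0,0,0,0,0,-0.075],[0.036,0.0093,-0.0498,0,0,0,0],[0.036,0.0093,-0.0498,0,0,0,0],[0.036,0.0093,-0.0498,0,0,0,0],[0.036,0.0093,-0.0498,0,0,0,0],[0.036,0.0093,-0.0498,0,0,0,0],[0.036,0.0093,-0.0498,0,0,0,0],[0.036,0.0093,-0.0498,0.01,0,0,0],[0.036,0,0,0.01,0,0,0],[0.036,0,0,0,0,0,0]]'
python3 chk.py w10.png 555 -243 208 188.5
```

```text
time_s: 15.8
ee_pos: [554.2, -242.3, 276.4]
ee_rot: [179.8, -0.2, -171.5]
force: [-0.4, 0.1, -0.3]
gripper_width: 36.0
t 15.85 at [ 554.6 -241.9  277.4] [ 1.7987e+02 -1.4000e-01 -1.7148e+02] w 35.8 F [0.8 0.2 0.9]
shift in current tool axes (m) [-0.0004 -0.0013  0.0693] turn [ 0.0023 -0.0025  0.0004] | shift after turn [-0.0002 -0.0012  0.0694]
```

View pics/w10.png

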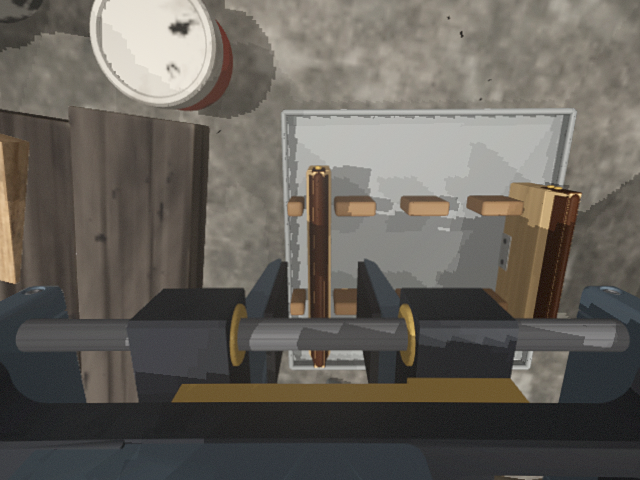

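Run:
```python
from h import *
W=np.load('pics/W_top.npy').reshape(-1,3)
for k in range(-300,-250,4):
    m=(W[:,1]-(W[:,0]-555)*0.149>k)&(W[:,1]-(W[:,0]-555)*0.149<k+4)&(abs(W[:,0]-555)<25); print(k,np.nanpercentile(W[m,2],[10,50,90]).round(1))
```

```text
-300 [-2.7 -1.2  1.1]
-296 [-2.9 -0.6  2.4]
-292 [-3.   0.2  2.2]
-288 [-2.6 -0.1  1.9]
-284 [-2.6 -1.3  1.8]
-280 [-2.7 -0.3  2.5]
-276 [-2.3 -0.7  1.5]
-272 [ 2.3 10.5 12.9]
-268 [ 1.1 10.3 14.5]
-264 [0.9 3.3 6.2]
-260 nan
-256 nan
-252 [48.9 53.2 55. ]
  return np.nanmean(a, axis, out=out, keepdims=keepdims)
```

```bash
python3 -m jog '[[0.036,0,-0.001,0.04,0,0,0],[0.036,0,0,0.026,0,0,0],[0.036,0,0,0,0,0,0],[0.005,0,0,0,0,0,0],[0.005,0,0,0,0,0,0],[0.005,0,0,0,0,0,0],[0.005,0,0,0,0,0,0]]' 20; python3 -m jog '[[0.005,0,0,-0.012,0,0,0],[0.005,0,0,-0.04,0,0,0],[0.005,0,0,-0.045,0,0,0],[0.005,0,0,0,0,0,0],[0.005,0,0,0,0,0,0]]'
python3 - <<'E'
from h import *
delta(563.9,159.1,307,184.2)
E
```

```text
time_s: 16.73
ee_pos: [555.5, -243.9, 214.1]
ee_rot: [-180.0, 0.1, -171.5]
force: [0.4, 1.2, 7.3]
gripper_width: 14.8
time_s: 17.35
ee_pos: [554.5, -243.8, 309.2]
ee_rot: [180.0, -0.1, -171.5]
force: [-0.3, -0.2, -1.6]
gripper_width: 14.8
t 17.35 at [ 554.5 -243.8  309.2] [ 1.7996e+02 -7.0000e-02 -1.7152e+02] w 14.8 F [-0.3 -0.2 -1.6]
shift in current tool axes (m) [-0.0687  0.3971  0.0024] turn [ 0.0007 -0.0013  0.0748] | shift after turn [-0.0389  0.4011  0.0022]
```

```bash
python3 -m jog '[[0.005,0,0,0,0,0,0.075],[0.005,-0.0049,0.0501,0,0,0,0],[0.005,-0.0049,0.0501,0,0,0,0],[0.005,-0.0049,0.0501,0,0,0,0],[0.005,-0.0049,0.0501,0,0,0,0],[0.005,-0.0049,0.0501,0,0,0,0],[0.005,-0.0049,0.0501,0,0,0,0],[0.005,-0.0049,0.0501,0,0,0,0],[0.005,-0.0049,0.0501,0,0,0,0],[0.005,0,0,0,0,0,0],[0.005,0,0,0.02,0,0,0],[0.005,0,0,0,0,0,0]]'
python3 chk.py w11.png 564 159.2 230 184.2
```

```text
time_s: 18.85
ee_pos: [563.9, 157.8, 287.1]
ee_rot: [-179.9, -0.4, -175.8]
force: [-0.7, 0.4, -0.6]
gripper_width: 14.9
t 18.9 at [564.4 157.8 288.3] [-179.95   -0.22 -175.85] w 15.0 F [ 0.2 -0.2 -0.5]
shift in current tool axes (m) [0.0001 0.0014 0.0583] turn [-0.0009 -0.0039 -0.0008] | shift after turn [0.0003 0.0014 0.0583]
```

View pics/w11.png

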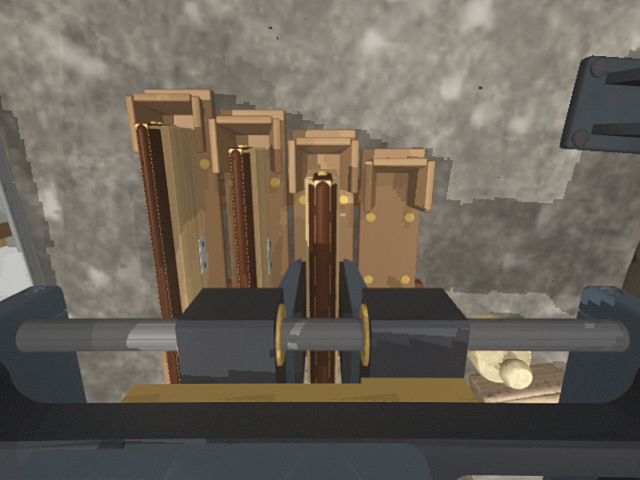

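```bash
cat > ends.py <<'E'
from h import *
import sys
f=grab('wrist'); W=cloud(f).reshape(-1,3); W=W[~np.isnan(W[:,0])]
cx,cy=float(sys.argv[1]),float(sys.argv[2]); zb=float(sys.argv[3])
c,s=np.cos(np.radians(4.18)),np.sin(np.radians(4.18)); d=W[:,:2]-[cx,cy]; a=d[:,0]*c+d[:,1]*s; b=-d[:,0]*s+d[:,1]*c
m=(abs(b)<8)&(W[:,2]>zb)&(W[:,2]<zb+45); print('bar end a',np.percentile(a[m],[0.5,1,2]).round(1),'z',np.percentile(W[m,2],[5,50,95]).round(1))
m=(abs(b)<12)&(W[:,2]>42)&(W[:,2]<50)&(a<-20); print('wall top a',np.percentile(a[m],[1,50,99]).round(1))
m=(abs(b)<24)&(W[:,2]>14)&(W[:,2]<50)&(a<-20); print('strip end a',np.percentile(a[m],[0.5,1,2]).round(1),'b',np.percentile(b[m],[1,99]).round(1))
E
python3 ends.py 563.9 158.6 85
```

```text
bar end a [-64.7 -64.5 -63.9] z [107.1 123.7 129.6]
wall top a [-80.5 -78.1 -75.1]
strip end a [-86.  -86.  -85.3] b [-22.6  20.8]
```

```bash
python3 -m jog '[[0.005,0,0.001,0.03,0,0,0],[0.005,0,0,0.018,0,0,0],[0.005,0,0,0,0,0,0],[0.005,0,0,0.006,0,0,0],[0.005,0,0,0.004,0,0,0],[0.005,0,0,0,0,0,0]]'; python3 -m jog '[[0.005,0,0,0.002,0,0,0],[0.005,0,0,0,0,0,0]]'
```

```text
time_s: 19.7
ee_pos: [564.7, 159.6, 231.9]
ee_rot: [180.0, 0.0, -175.8]
force: [0.5, 0.5, -1.1]
gripper_width: 15.0
time_s: 19.95
ee_pos: [564.9, 159.8, 230.1]
ee_rot: [180.0, 0.1, -175.8]
force: [0.4, 0.7, 1.2]
gripper_width: 14.8
```

```bash
python3 -m jog '[[0.005,0,0,0.0015,0,0,0],[0.005,0,0,0,0,0,0]]'; python3 -m jog '[[0.036,0,0,0,0,0,0],[0.036,0,0,0,0,0,0],[0.036,0,0,0,0,0,0],[0.036,0,0,-0.03,0,0,0],[0.036,0,0,-0.045,0,0,0],[0.036,0,0,0,0,0,0]]'
python3 bars.py wrist w12.png
python3 - <<'E'
from h import *
delta(533,-102,280,188.5)
E
```

```text
time_s: 20.2
ee_pos: [564.8, 159.8, 230.1]
ee_rot: [180.0, 0.1, -175.8]
force: [-3.1, -0.3, 8.8]
gripper_width: 15.0
time_s: 20.95
ee_pos: [565.8, 160.0, 306.7]
ee_rot: [179.9, 0.4, -175.8]
force: [-0.3, -0.7, -0.7]
gripper_width: 36.0
4935 [539.6  62.9 113.7  12.1   4. ] [61.9 74.2 79.1 79.7]
3471 [541.6 110.  100.5  14.9   4.5] [62.6 76.1 79.2 79.8]
3529 [556.7 159.  111.7  15.    4.2] [63.  76.  79.1 79.7]
t 21.0 at [565.1 159.8 304.6] [ 179.96    0.19 -175.81] w 35.6 F [-0.5  0.  -1.2]
shift in current tool axes (m) [ 0.0512 -0.2587  0.0243] turn [ 0.0006  0.0033 -0.0752] | shift after turn [ 0.0704 -0.2541  0.0246]
```

```bash
python3 -m jog '[[0.036,0,0,0,0,0,-0.075],[0.036,0.0141,-0.0508,0,0,0,0],[0.036,0.0141,-0.0508,0,0,0,0],[0.036,0.0141,-0.0508,0,0,0,0],[0.036,0.0141,-0.0508,0,0,0,0],[0.036,0.0141,-0.0508,0.01,0,0,0],[0.036,0,0,0.014,0,0,0],[0.036,0,0,0,0,0,0]]'
python3 chk.py w13.png 533 -102 209 188.5
```

```text
time_s: 22.0
ee_pos: [531.8, -101.6, 277.0]
ee_rot: [179.9, -0.3, -171.6]
force: [-0.1, 0.0, -0.4]
gripper_width: 36.1
t 22.05 at [ 532.3 -101.1  277.9] [ 1.7991e+02 -1.6000e-01 -1.7148e+02] w 35.8 F [ 0.2 -0.9 -0. ]
shift in current tool axes (m) [-0.0008 -0.0011  0.0689] turn [ 0.0016 -0.0027  0.0004] | shift after turn [-0.0006 -0.001   0.0689]
```

View pics/w13.png

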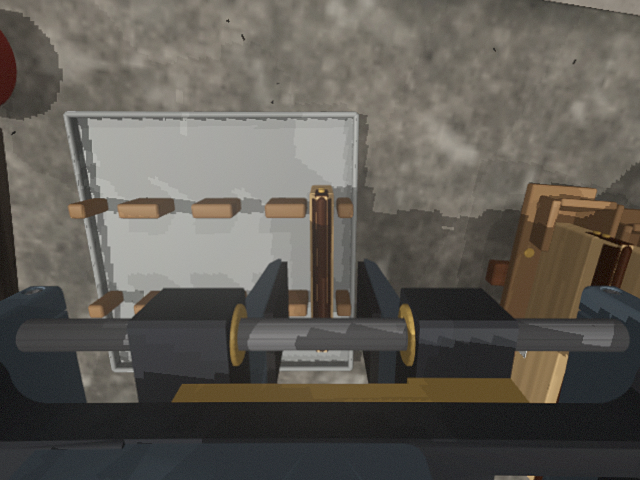

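Bar 100 (col 320) is centred; the tray rim is close, so I stay a few mm higher again.

```bash
python3 -m jog '[[0.036,0,-0.001,0.04,0,0,0],[0.036,0,0,0.026,0,0,0],[0.036,0,0,0,0,0,0],[0.005,0,0,0,0,0,0],[0.005,0,0,0,0,0,0],[0.005,0,0,0,0,0,0],[0.005,0,0,0,0,0,0]]' 20; python3 -m jog '[[0.005,0,0,-0.012,0,0,0],[0.005,0,0,-0.04,0,0,0],[0.005,0,0,-0.045,0,0,0],[0.005,0,0,0,0,0,0],[0.005,0,0,0,0,0,0]]'
python3 - <<'E'
from h import *
delta(560.2,207,307,184.2)
E
```

```text
time_s: 22.92
ee_pos: [533.1, -102.8, 214.4]
ee_rot: [-180.0, 0.1, -171.5]
force: [0.4, 1.6, 6.5]
gripper_width: 14.8
time_s: 23.55
ee_pos: [532.1, -102.9, 309.9]
ee_rot: [180.0, -0.1, -171.5]
force: [-0.6, -0.3, -1.7]
gripper_width: 15.1
t 23.55 at [ 532.1 -102.9  309.9] [ 1.7998e+02 -6.0000e-02 -1.7152e+02] w 15.1 F [-0.6 -0.3 -1.7]
shift in current tool axes (m) [-0.0735  0.3024  0.0029] turn [ 0.0003 -0.0011  0.0747] | shift after turn [-0.0507  0.307   0.0029]
```

```bash
python3 -m jog '[[0.005,0,0,0,0,0,0.075],[0.005,-0.0085,0.0512,0,0,0,0],[0.005,-0.0085,0.0512,0,0,0,0],[0.005,-0.0085,0.0512,0,0,0,0],[0.005,-0.0085,0.0512,0,0,0,0],[0.005,-0.0085,0.0512,0,0,0,0],[0.005,-0.0085,0.0512,0,0,0,0],[0.005,0,0,0,0,0,0],[0.005,0,0,0.02,0,0,0],[0.005,0,0,0,0,0,0]]'
python3 chk.py w14.png 560.2 207 230 184.2; python3 ends.py 560.2 206.4 85
```

```text
time_s: 24.8
ee_pos: [560.1, 206.1, 287.6]
ee_rot: [-179.9, -0.4, -175.8]
force: [0.4, -0.2, -0.9]
gripper_width: 15.1
t 24.85 at [560.6 206.2 288.7] [-179.93   -0.23 -175.85] w 15.3 F [ 1.2 -0.   0. ]
shift in current tool axes (m) [0.0001 0.0009 0.0587] turn [-0.0013 -0.0039 -0.0009] | shift after turn [0.0003 0.0008 0.0587]
bar end a [-51.2 -51.2 -50.8] z [ 95.6 123.  129.6]
wall top a [-67.8 -65.4 -62.9]
strip end a [-72.9 -72.9 -72.2] b [-22.3  20.7]
```

View pics/w14.png

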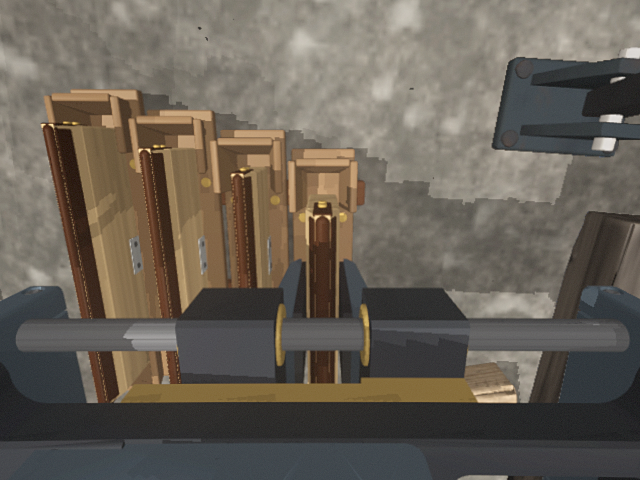

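```bash
python3 -m jog '[[0.005,0,0,0.03,0,0,0],[0.005,0,0,0.018,0,0,0],[0.005,0,0,0,0,0,0],[0.005,0,0,0.006,0,0,0],[0.005,0,0,0.004,0,0,0],[0.005,0,0,0,0,0,0]]'; python3 -m jog '[[0.005,0,0,0.002,0,0,0],[0.005,0,0,0,0,0,0]]'
```

```text
time_s: 25.65
ee_pos: [561.1, 207.2, 232.4]
ee_rot: [180.0, 0.0, -175.8]
force: [1.0, -0.2, -0.5]
gripper_width: 14.3
time_s: 25.9
ee_pos: [561.2, 207.3, 230.5]
ee_rot: [180.0, 0.0, -175.8]
force: [0.1, 0.3, 0.9]
gripper_width: 14.6
```

```bash
python3 -m jog '[[0.005,0,0,0.0015,0,0,0],[0.005,0,0,0,0,0,0]]'; python3 -m jog '[[0.036,0,0,0,0,0,0],[0.036,0,0,0,0,0,0],[0.036,0,0,0,0,0,0],[0.036,0,0,-0.03,0,0,0],[0.036,0,0,-0.045,0,0,0],[0.036,0,0,-0.03,0,0,0],[0.036,0.05,-0.03,-0.03,0,0,0],[0.036,0.06,0,0,0,0,0],[0.036,0.06,0,0,0,0,0],[0.036,0,0,0,0,0,0]]'
python3 bars.py wrist w15.png; python3 bars.py scene s15.png; python3 bars.py top t15.png
```

```text
time_s: 26.15
ee_pos: [561.1, 207.2, 230.5]
ee_rot: [180.0, 0.1, -175.8]
force: [-3.3, -1.4, 8.0]
gripper_width: 14.9
time_s: 27.4
ee_pos: [392.0, 165.5, 361.9]
ee_rot: [-180.0, -0.2, -175.7]
force: [1.0, -0.9, 0.7]
gripper_width: 36.2
538 [518.3 156.2  36.2  15.    3.9] [61.5 72.2 79.  79.6]
318 [521.2 204.1  21.   14.9   5. ] [61.1 69.3 78.5 79.3]
302 [562.1 205.3 105.7  14.    2.9] [61.1 70.4 77.6 79.9]
369 [562.5 157.6 131.8  15.    4.2] [61.8 71.2 78.1 79.4]
435 [566.7 110.4 153.7  15.3   4.1] [61.1 70.9 77.8 79. ]
489 [573.1  62.1 183.3  13.8   3.8] [61.5 71.5 78.2 79.3]
555 [570.8  63.3 174.9  15.    4.1] [61.9 74.2 79.9 81.4]
484 [567.5 110.9 151.1  15.5   4.2] [62.  74.6 79.9 81.5]
407 [564.3 158.9 126.3  15.7   3.9] [62.  74.6 80.  81.7]
326 [561.5 206.5 102.2  14.1   4. ] [62.3 74.7 80.1 81.2]
```

View pics/w15.png

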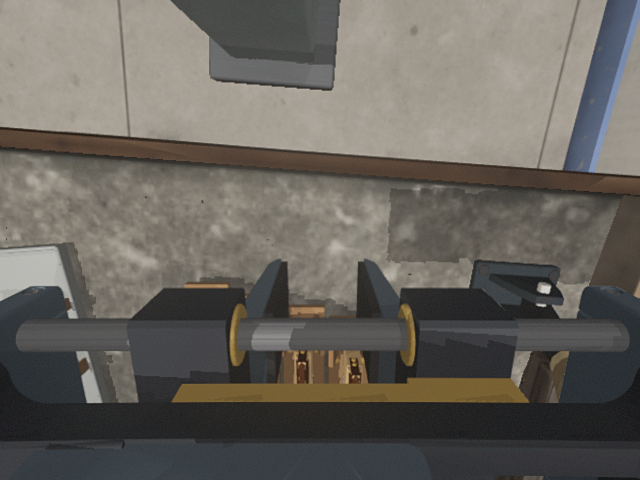

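View pics/t15.png

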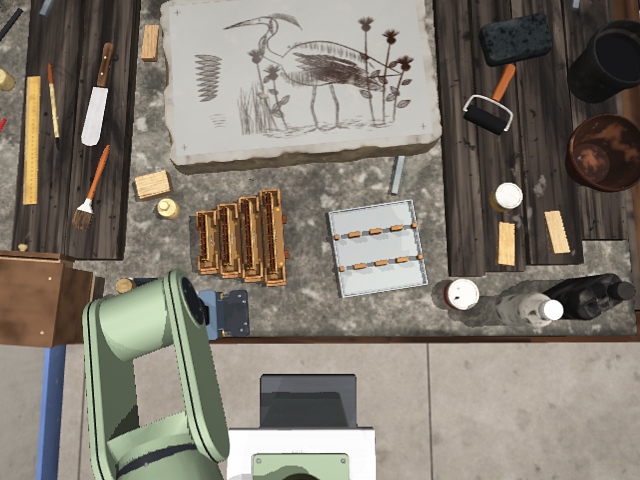

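Run:
```python
from h import *
for l in ['brass_weight','ink_tin']: print(l,[(np.round(r['location']).tolist(),round(r['p'],2)) for r in vision.find_in('top',l)][:1])
s=status.state(); print(s['force'],s['qvel'].round(2)); print(ticket.job_done())
```

```text
brass_weight [([628.0, 295.0, 40.0], 0.58)]
ink_tin [([442.0, -346.0, 44.0], 0.98)]
[0.27985858 0.1986396  0.82634386] [-0.18  0.31  0.15  0.04  0.17 -0.03]
the job is handed in; nothing more can be done
None
```

All four scraper bars are in the holders made for their lengths, and I handed the job in at about 28 s on the robot's clock. The hand-in gives no verdict.

My last checks:
- **Centring:** in the final top view each bar is within 3 mm of its holder's centre and lies at about 4° along a holder measured at 4.2°.
- **Height:** all four bars show the same height of about 79 mm. That fits a 58 mm bar standing on a strip at about 20 mm, so they are fully down. While lowering each one I felt the strip stop it, at heights that agreed with each other.
- **Bystanders:** the brass weight and ink tin were found within 3 mm of where they started, which is inside the detector's error.
- **Robot:** the gripper is clear of everything, and the force reading at the end was about 1 N.

Nothing failed. The cameras differed by about 3 mm in where things stand, so I averaged them when picking the grasp and placing positions. The scene and wrist views also put the bars' ends a few mm differently from the top view. The highest placing force was about 21 N, on the 175 mm bar; the others stayed at 13 N or less.

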